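Set a jig's stop screw by the drag of a setting block

TASK

Use the square driver to turn the jig's stop screw down until its sprung nose bears lightly on the steel setting block beneath, so that the block just drags (somewhere between 4 and 14 N of nose pressure) and is never pinched hard. Put the driver back upright in its stand, and with the screw set, slowly draw the block by its tab about 15 mm along the channel, away from the stop, to prove the drag, leaving it still beneath the nose. Work the screw only with the driver, keep the fingers off the bridge, and leave the other things on the desk alone.

Things in the scene. Friction and masses are not known exactly. Their poses are not given: they have to be found in the camera images.
- bed: Aluminium base plate of a small jig, 110 x 210 x 10 mm, fixed. Origin on the desk under the stop screw's axis; plate from x=-55 to 55, y=-75 to 135 mm of its frame. Two steel rails (8 mm wide, y=-60 to 45 mm, tops at z=20 mm) form a 33 mm wide channel in which the setting block slides on the plate's top (z=10 mm).
- bridge: Grey bridge fixed over the bed: posts at x=+-46 mm (16 x 24 mm), crossbar 108 x 24 mm, 52 to 70 mm above the desk. Origin on the bed's top, on the screw's axis, axes as the bed's. Carries the stop screw (square head on top) and below it the round 12 mm nose, 1.5 to 9 mm clear of the block at the start (differs each time, not measured). Nose sprung, about 5 N/mm, gives 6 mm.
- recess (a point): Centre of the mouth of the square recess in the stop screw's head, 90 mm above the desk, frame as the bridge's (does not turn with the screw). Head 24 x 24 x 16 mm, top at this point, stays at this height. Recess 12 mm square, 14 mm deep, bevelled 1.5 mm, sides along x and y of this frame while joint stop_screw is 0.
- stop_screw (a joint): Turn of the stop screw, rad, 0 at the start, up to 4.0. Clockwise seen from above grows and lowers the nose 4 mm per rad (steep thread, 25 mm per turn). Stays where left: friction about 0.11 N m while the nose is free, plus 0.004 N m for each newton with which the nose bears on the block.
- block: Steel setting block, about 0.42 kg: bar 30 mm wide (x), 16 mm high, y=-60 to 50 mm, lying in the channel under the nose. Origin on its underside, at the start about 15 mm to the +y side of the nose. At its +y end, beyond the rails, a narrower upright tab to grip: 20 x 20 mm, centred at y=60 mm, from z=0 to 40 mm. Leaning down on it while pulling adds drag.
- driver: Square driver, 115 mm tall, 0.12 kg, upright in its stand at the start. Origin at the centre of the tip's end face, z up towards the handle. Square steel bit 10 x 10 mm from z=0 to 36 mm, round shank 14 mm across to z=55 mm, square grey handle 24 x 24 mm from z=55 to 115 mm, sides parallel to the bit's.
- stand: Black plastic driver stand, 60 x 60 x 42 mm, fixed to the desk, with one round upright hole in the middle of its top, 16 mm across, 32 mm deep, mouth bevelled by 3 mm. Origin at the centre of its underside. The driver's tip rests 10 mm above the desk in it.
- cube: Steel fidget cube, 32 mm; bystander. Origin at the underside's centre.
- controller: Red plastic game controller, about 150 x 90 x 40 mm; bystander.
- acrylic_base: Clear acrylic figurine base, disc 68 mm across, 8 mm thick; bystander.
- pen_cup: White ceramic pen cup with pens, 72 mm across, cup 95 mm and pens about 145 mm high; bystander.
- mouse: Black round mouse, 62 mm across, 34 mm high; bystander.
- case: White plastic earbud case, 45 x 60 x 24 mm; bystander.
Things that resemble listed ones, but are neither listed nor needed, are in the scene too. What is meant by the block is not purple, and is the smaller of those in its own colour.

How it is judged:
By the outcome, as a careful person would: the job done as asked, in the order asked, and still so for the second after the job is handed in, with the robot touching nothing.
It also fails if it takes over 72 s, if anything falls off the work surface, if the arm or the gripper's body presses on something with over 40 N, if the wrist force passes 120 N, or if a joint passes its speed limit or range.

ROBOT

A 6-joint arm with a two-finger parallel gripper is mounted at the origin on the work surface. World frame = base frame: x ahead of the robot, y to its left, z up, the work surface at z = 0. Lengths are in mm, angles in rad, forces in N, time in s.
With the tool pointing down it reaches from about 300 to 775 mm from the base axis. Payload 14.6 kg.
Tool frame: the origin (TCP) lies at the very end of the fingers, on their centre line; the grasp point (between the pads) lies 19 mm behind it; z points along the fingers, y is the line along which they close (so a half turn about z gives the same grasp; the last joint's range is limited). The gripper opens to 94 mm and grips with 3 to 60 N. Pads are 16 mm wide; open, the fingers measure 119 mm over their backs; the gripper's body (75 mm by 177 mm) begins 78 mm behind the grasp point.
Start: joints at [1.079, 0.3, 1.521, -0, 1.321, -0.067], TCP at [226.672, 501.108, 205.446] pointing down, gripper open.
Joint ranges: [-3.03, 3.03], [-0.79, 2.21], [0.23, 2.52], [-1.04, 4.18], [0, 3.07], [-2.55, 2.55]. Speed limits (rad/s): [2.22, 2.22, 2.57, 3.14, 3.14, 3.14].

INTERFACE

Orientations are given as [roll, pitch, yaw] about the fixed x, y, z axes, in that order (R = Rz(yaw) Ry(pitch) Rx(roll)).
In Python, from cell import manip, optics gives the robot as it stands.
- The arm moves only by the shell command python3 -m crank 'ROWS' [FORCE]. ROWS is JSON, a list of rows, each a list of 7 numbers: the opening in per cent of the stroke, from 0 (shut) to 100 (fully open), then the shift along the tool's x, y, z in mm, then the turn, a rotation vector about the tool's x, y, z in rad. A call has 1 to 10 rows; each row is the pose to reach, as a shift and turn from the pose commanded when the call began, along the tool's axes at that moment; what a row does not reach only later rows make up. A row lasts 1/10 s, in which the tool goes at most 50 mm and 8.59 degrees, less where a joint would pass 70% of its speed; a pose out of reach is approached as far as the arm can. A call with a gripper value outside its range is refused whole. The fingers move at their own pace and stop on an object; FORCE is the grip in N (left out, the last holds). Time passes only in rows, so rows that repeat a pose let the fingers close. It gives the time, the measured TCP pose, the force, the opening and the grip force at its end, in the units of the state.
- manip.read_state(): the state, without advancing time (a new reading comes with each control period).
- optics.camera(name): name is "scene" or "top" or "wrist"; returns (picture, depth): 420x560x3 uint8, red, green, blue; 420x560 float32, mm along the optical axis (not along the pixel's ray), 0 where there is no reading.
- optics.calibration(name): a dict with "camera_matrix" (3x3 intrinsics, pixels), "R" (3x3) and "t" (3): a world point X has camera coordinates R X + t. Camera axes: x right, y down, z forward; pixel columns grow to the right and rows downward; lengths in mm; the calibration is good to about 2 mm. The wrist camera is an equidistant fisheye: a pixel r from the principal point sees the ray r / f radians off the axis. A picture is of the moment at which its call begins: read the wrist's pose just before it. calibration takes no time and is no camera call; for the wrist camera it gives the pose at the moment of the call.
- manip.sign_off(): hands the job in; it is judged then, once.
The state is a dict: "clock": time; "joints": joint angles; "qd": joint speeds; "effort": joint torques, N m; "eef_pos": TCP position; "eef_rot": TCP orientation; "wrist_force": force on the tool from outside, world axes, zero at the start; "moment": the same for the moment, N m; "finger_gap": finger opening in mm; "finger_force": force on a finger pad.
Only numpy, scipy, OpenCV 4.12 (cv2) and the standard library are available. Lean on these libraries where they do the work, as an engineer would, in place of code of your own. Each camera call takes 0.05 s, during which the arm holds its last target. There are 200 camera calls.

## Working session

There is one attempt and no reset: what is moved stays moved. The work goes in short steps, Python scripts to look and compute and a shell command to move; the robot and the scene stay as the last step left them, time stands still between calls to the robot, and variables do not carry over. Pictures are saved under pics/ and viewed, at most 10 in all, crops included, and the job is handed in when it is done.

```bash
ls; mkdir -p pics
python3 - <<'E'
from cell import manip, optics
import cv2,numpy as np
s=manip.read_state();print(s)
for n in("scene","top"):
    p,d=optics.camera(n);cv2.imwrite(f"pics/{n}0.png",p[:,:,::-1]);np.savez(f"{n}0.npz",p=p,d=d)
    c=optics.calibration(n);print(n,c)
E
```

```text
pics
{'clock': 0.0, 'joints': array([ 1.07938343e+00,  3.00473023e-01,  1.52158284e+00,  2.01191715e-05,
        1.32072829e+00, -6.65956478e-02]), 'qd': array([ 1.90121210e-04,  1.36865942e-03,  8.02646146e-05,  3.48289599e-04,
       -2.25858256e-03,  1.33566009e-04]), 'effort': array([-3.44643711e-03, -5.31796467e+01, -3.52734804e+01,  7.07520708e-02,
        2.43296177e-02, -1.45466074e-04]), 'eef_pos': array([226.5522565 , 500.87502927, 204.88454229]), 'eef_rot': array([-3.14040509e+00, -9.87340961e-05,  2.71677036e+00]), 'wrist_force': array([-0.56323178, -0.59393121,  0.63809446]), 'moment': array([-0.03490548, -0.02270057,  0.02439004]), 'finger_force': 0.0, 'finger_gap': 93.9934290835405}
scene {'camera_matrix': array([[536.52343569,   0.        , 281.6619906 ],
       [  0.        , 536.52343569, 211.88194301],
       [  0.        ,   0.        ,   1.        ]]), 'R': array([[ 0.58973537,  0.80738345,  0.01855151],
       [ 0.52144239, -0.36313387, -0.77216037],
       [-0.61669282,  0.46504382, -0.63515684]]), 't': array([-311.14012125, -234.7518845 , 1711.18784096])}
top {'camera_matrix': array([[385.87696261,   0.        , 279.30291654],
       [  0.        , 385.87696261, 210.53319131],
       [  0.        ,   0.        ,   1.        ]]), 'R': array([[ 0.0932477 , -0.99563726,  0.00336416],
       [-0.96941684, -0.09156137, -0.22770049],
       [ 0.22701512,  0.01797127, -0.97372541]]), 't': array([-46.51878774, 560.61210427, 896.87507104])}
```

View pics/scene0.png

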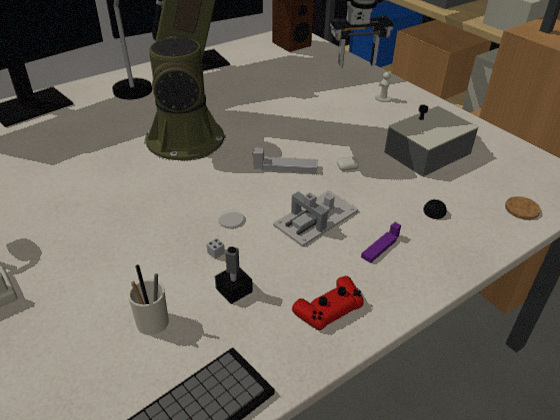

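View pics/top0.png

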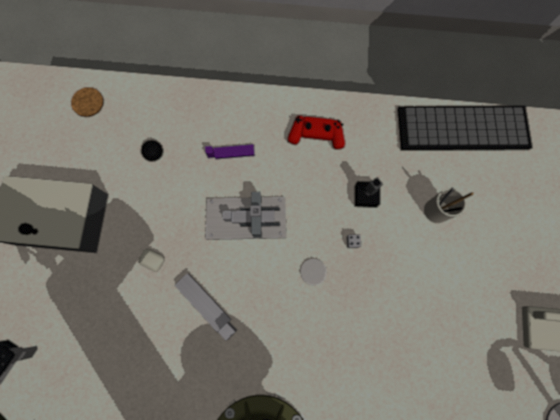

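Top view: the jig is at about (246,217), with its block inside and the tab on the left at (228,214). Things that could be taken for the block are the purple one at (230,151), a larger grey one at (205,305), and the one in the channel, which is the smaller grey one. The driver is in the black stand at (368,193), with its handle top at (376,183). The pen cup (445,205) is not the stand.

```bash
cat > h.py <<'E'
import numpy as np,cv2
from cell import manip,optics
def world(d,c):
    K=c["camera_matrix"];v,u=np.mgrid[:d.shape[0],:d.shape[1]]
    X=np.stack([(u-K[0,2])/K[0,0]*d,(v-K[1,2])/K[1,1]*d,d],-1)
    return (X-c["t"])@c["R"]
def rect(P):
    r=cv2.minAreaRect(P[:,:2].astype(np.float32));return np.round(r[0],1),np.round(r[1],1),round(r[2],1)
E
python3 - <<'E'
from h import *
for n in("top","scene"):
    f=np.load(n+"0.npz");W=world(f["d"],optics.calibration(n));z=W[...,2]
    ok=f["d"]>0
    roi=np.zeros(z.shape,bool); 
    jig,st=((slice(175,250),slice(195,300)),(slice(170,215),slice(345,390))) if n=="top" else ((slice(180,250),slice(265,365)),(slice(240,305),slice(208,258)))
    for name,sl,zs in(("bed",jig,(6,14)),("block top",jig,(23,30)),("tab",jig,(45,53.)),("bar",jig,(66,73)),("head",jig,(86,95)),("stand",st,(39,45)),("handle",st,(120,130))):
        zz=z[sl];P=W[sl][(zz>zs[0])&(zz<zs[1])&ok[sl]]
        if len(P)>3:print(n,name,len(P),np.round(np.median(P,0),1),rect(P))
    p=f["p"]
    for k,sl in(("jig",jig),("st",st)):
        cv2.imwrite(f"pics/{n}_{k}.png",cv2.resize(p[sl][:,:,::-1],None,fx=4,fy=4,interpolation=2))
a=[cv2.imread(f"pics/{x}.png") for x in("top_jig","scene_jig","scene_st")]
C=np.zeros((600,800,3),np.uint8)
C[:300,:400]=a[0][:300,:400];C[300:580,:400]=a[1][:280,:400];C[:260,420:620]=a[2][:260,:200]
t=cv2.imread("pics/top_st.png");C[300:480,420:600]=t
cv2.imwrite("pics/crops.png",C)
E
```

```text
top bed 2087 [540.1 119.    9.3] (array([547.4, 105.4]), array([110.5, 234. ]), 6.5)
top block top 355 [549.9  86.5  25.3] (array([551.5,  73.3]), array([112.8,  92.2]), 65.4)
top tab 69 [542.1 137.1  48.6] (array([525. ,  98.7]), array([111.7,  24.1]), 64.9)
top bar 279 [540.7  63.8  69. ] (array([551.7,  64.5]), array([105.6,  22.8]), 6.2)
top head 76 [551.1  63.   89.3] (array([551.8,  63.3]), array([23.3, 22.1]), 6.4)
top stand 342 [ 629.8 -208.4   41.5] (array([ 638.5, -218.3]), array([60. , 60.1]), 3.2)
top handle 93 [ 637.4 -217.   125.6] (array([ 637.9, -217.5]), array([23.4, 23.4]), 41.6)
scene bed 1222 [567.8  84.7  10.5] (array([523.3, 101.2]), array([245. , 284.8]), 53.5)
scene block top 270 [554.2  55.8  26.1] (array([552.6,  70.8]), array([101.7, 127.5]), 40.3)
scene tab 87 [549.  129.3  48.9] (array([547.6, 102.6]), array([110.4, 101.7]), 6.8)
scene bar 214 [567.6  62.9  69.9] (array([552.7,  65.9]), array([113.4,  26.9]), 6.3)
scene head 70 [551.4  66.3  89.7] (array([553.1,  65.9]), array([27.3, 29.6]), 12.6)
scene stand 427 [ 645.6 -223.7   42.1] (array([ 596.7, -214.1]), array([ 64.3, 153. ]), 87.7)
scene handle 99 [ 642.7 -217.9  125.8] (array([ 640.3, -217.3]), array([24.5, 25.3]), 40.0)
```

View pics/crops.png

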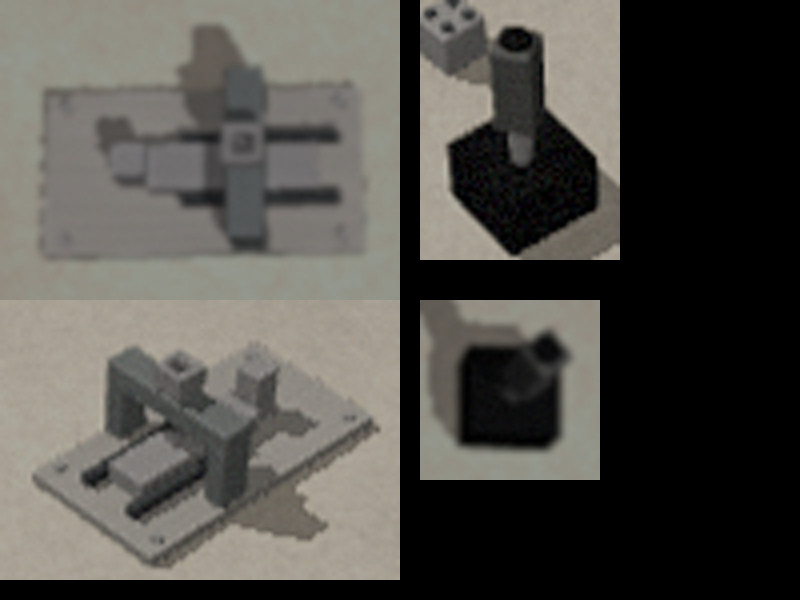

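The crops show that the block is in the channel under the nose, with its tab to the left. The driver is upright in its stand and turned about 41°. The heights and sizes agree with the description.

```bash
cat >> h.py <<'E'
from scipy.spatial.transform import Rotation as Ro
def to(x,y,z,yaw):
    "shift and rotation vector, in the tool's axes, from measured pose to a straight-down pose"
    s=manip.read_state();R=Ro.from_euler("xyz",s["eef_rot"])
    sh=R.inv().apply(np.array([x,y,z])-s["eef_pos"]);T=Ro.from_euler("xyz",[np.pi,0,yaw])
    print("t",s["clock"],"shift",np.round(sh,1),"turn",np.round((R.inv()*T).as_rotvec(),3),"F",np.round(s["wrist_force"],1),"yaw",round(s["eef_rot"][2],3),"j6",round(s["joints"][5],2))
E
python3 -c "
from h import *
to(639,-217.5,190,2.29)"
```

```text
t 0.1 shift [-671.9 -484.5   15.4] turn [-0.001  0.     0.427] F [-0.2  0.9 -0. ] yaw 2.717 j6 -0.07
```

```bash
python3 -m crank '[[100,-672,-484.5,15,0,0,0.427],[100,-672,-484.5,15,0,0,0.427],[100,-672,-484.5,15,0,0,0.427],[100,-672,-484.5,15,0,0,0.427],[100,-672,-484.5,15,0,0,0.427],[100,-672,-484.5,15,0,0,0.427],[100,-672,-484.5,15,0,0,0.427],[100,-672,-484.5,15,0,0,0.427],[100,-672,-484.5,15,0,0,0.427],[100,-672,-484.5,15,0,0,0.427]]' 30; python3 -c "
from h import *
to(639,-217.5,190,2.29)"
```

```text
clock: 1.1
eef_pos: [476.2, 65.5, 196.3]
eef_rot: [3.142, -0.0, 2.29]
wrist_force: [2.2, 0.8, -0.2]
finger_gap: 93.9
finger_force: 0.0
t 1.1 shift [-320.2  -63.9    6.3] turn [ 0. -0. -0.] F [ 2.2  0.8 -0.2] yaw 2.29 j6 -0.66
```

```bash
python3 -m crank '[[60,-320,-64,6,0,0,0],[60,-320,-64,6,0,0,0],[60,-320,-64,6,0,0,0],[60,-320,-64,6,0,0,0],[60,-320,-64,6,0,0,0],[60,-320,-64,6,0,0,0],[60,-320,-64,6,0,0,0],[60,-320,-64,6,0,0,0],[60,-320,-64,6,0,0,0]]'
python3 - <<'E'
from h import *
to(639,-217.5,190,2.29)
c=optics.calibration("wrist");p,d=optics.camera("wrist");cv2.imwrite("pics/w1.png",p[:,:,::-1]);np.savez("w1.npz",p=p,d=d,**c)
print(c)
p,d=optics.camera("top");W=world(d,optics.calibration("top"))
E
```

```text
clock: 2.0
eef_pos: [637.9, -215.2, 189.5]
eef_rot: [-3.141, -0.001, 2.289]
wrist_force: [0.0, -0.2, 0.5]
finger_gap: 56.1
finger_force: 0.0
t 2.0 shift [-2.4 -0.7 -0.5] turn [-0.001 -0.001 -0.001] F [ 0.  -0.2  0.5] yaw 2.289 j6 -1.1
{'camera_matrix': array([[325.1922621 ,   0.        , 281.22348611],
       [  0.        , 325.1922621 , 210.72946518],
       [  0.        ,   0.        ,   1.        ]]), 'R': array([[ 0.75256874,  0.65851186, -0.00155539],
       [ 0.63611734, -0.72636073,  0.26029757],
       [ 0.17027926, -0.19688122, -0.96552719]]), 't': array([-337.63335543, -585.88633008,  222.96964874])}
```

View pics/w1.png

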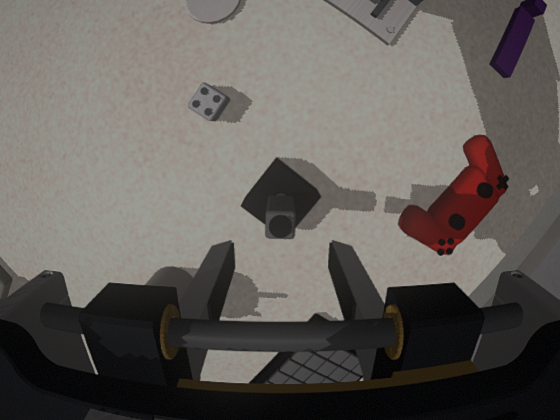

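The wrist view shows the handle top at about (280,224), centred between the fingers, with its sides square to them. Next I measure it by casting rays onto z=125.

```bash
cat >> h.py <<'E'
def fray(px,c,z):
    "fisheye pixels (n,2) onto plane z"
    K=c["camera_matrix"];q=(np.atleast_2d(px)-K[:2,2])/K[0,0];t=np.linalg.norm(q,axis=1,keepdims=True)+1e-9
    r=np.hstack([q/t*np.sin(t),np.cos(t)])@c["R"];o=-c["R"].T@c["t"]
    return o+r*((z-o[2])/r[:,2:])
def fworld(d,c):
    K=c["camera_matrix"];v,u=np.mgrid[:d.shape[0],:d.shape[1]];q=np.stack([u-K[0,2],v-K[1,2]],-1)/K[0,0];t=np.linalg.norm(q,axis=-1,keepdims=True)+1e-9
    X=np.concatenate([q/t*np.tan(t),np.ones_like(t)],-1)*d[...,None]
    return (X-c["t"])@c["R"]
E
python3 - <<'E'
from h import *
c=dict(np.load("w1.npz"));W=fworld(c["d"],c)[150:245,235:330].reshape(-1,3);z=W[:,2]
for a,b in((38,46),(118,132)):
    P=W[(z>a)&(z<b)];print(np.median(P,0),rect(P),len(P))
print(fray([[280,224]],c,125))
E
```

```text
[ 628.59293776 -208.06620488   40.33336925] (array([ 639. , -218.7]), array([60.6, 60.7]), 2.9) 2196
[ 637.71947279 -217.18413317  124.13648607] (array([ 638.7, -218.4]), array([24. , 23.9]), 39.8) 875
[[ 637.88953632 -217.43422056  125.        ]]
```

```bash
python3 -m crank '[[60,-2.5,-1.2,30,0,0,0],[60,-2.5,-1.2,70,0,0,0],[60,-2.5,-1.2,107,0,0,0],[60,-2.5,-1.2,107,0,0,0],[15,-2.5,-1.2,107,0,0,0],[15,-2.5,-1.2,107,0,0,0],[15,-2.5,-1.2,107,0,0,0],[15,-2.5,-1.2,107,0,0,0],[15,-2.5,-1.2,107,0,0,0],[15,-2.5,-1.2,107,0,0,0]]' 40; python3 -c "
from h import *
to(638.5,-218,82,2.29)"
```

```text
clock: 3.1
eef_pos: [639.4, -218.2, 84.5]
eef_rot: [3.141, 0.001, 2.29]
wrist_force: [-0.7, 0.5, 5.0]
finger_gap: 24.1
finger_force: 39.8
t 3.1 shift [ 0.7 -0.5  2.5] turn [ 0.001  0.001 -0.   ] F [-0.7  0.5  5. ] yaw 2.29 j6 -1.1
```

```bash
python3 -m crank '[[15,-0,0,-10,0,0,0],[15,-0,0,-40,0,0,0],[15,0,0,-80,0,0,0],[15,0,0,-115,0,0,0],[15,0,0,-115,0,0,0],[15,0,0,-115,0,0,0]]'; python3 -c "
from h import *
to(552.2,64,197,3.254)"
```

```text
clock: 3.7
eef_pos: [639.0, -218.0, 199.0]
eef_rot: [3.141, 0.001, 2.29]
wrist_force: [0.1, -0.6, -1.9]
finger_gap: 23.4
finger_force: 39.9
t 3.7 shift [269.4 120.4   1.8] turn [-0.     0.001 -0.964] F [ 0.1 -0.6 -1.9] yaw 2.29 j6 -1.1
```

```bash
python3 -m crank '[[15,269.4,120.4,2,0,0,-0.964],[15,269.4,120.4,2,0,0,-0.964],[15,269.4,120.4,2,0,0,-0.964],[15,269.4,120.4,2,0,0,-0.964],[15,269.4,120.4,2,0,0,-0.964],[15,269.4,120.4,2,0,0,-0.964],[15,269.4,120.4,2,0,0,-0.964],[15,269.4,120.4,2,0,0,-0.964],[15,269.4,120.4,2,0,0,-0.964],[15,269.4,120.4,2,0,0,-0.964]]'
python3 - <<'E'
from h import *
to(552.2,64,197,3.254)
c=optics.calibration("wrist");p,d=optics.camera("wrist");cv2.imwrite("pics/w2.png",p[:,:,::-1]);np.savez("w2.npz",p=p,d=d,**c)
W=fworld(d,c);z=W[...,2];
P=W[(z>86)&(z<94)&(abs(W[...,0]-552)<20)&(abs(W[...,1]-64)<20)];print("head",len(P),rect(P) if len(P) else 0)
P=W[(z>64)&(z<74)&(abs(W[...,0]-552)<70)&(abs(W[...,1]-64)<30)];print("bar",len(P),rect(P))
P=W[(z>45)&(z<54)&(abs(W[...,0]-544)<20)&(abs(W[...,1]-138)<20)];print("tab",len(P),rect(P) if len(P) else 0)
p,d=optics.camera("scene");cv2.imwrite("pics/s2.png",cv2.resize(p[120:270,230:400,::-1],None,fx=4,fy=4,interpolation=2))
E
```

```text
clock: 4.7
eef_pos: [552.2, 63.2, 195.8]
eef_rot: [-3.142, -0.001, -3.032]
wrist_force: [0.7, -0.6, -0.9]
finger_gap: 23.6
finger_force: 39.9
t 4.7 shift [-0.1  0.8 -1.2] turn [-0.    -0.001 -0.003] F [ 0.7 -0.6 -0.9] yaw -3.032 j6 -1.63
head 428 (array([551.7,  63.5]), array([23.8, 23.5]), 7.0)
bar 1196 (array([536.2,  61.7]), array([75.9, 23.2]), 6.8)
tab 342 (array([543. , 138.1]), array([18.7, 20.2]), 7.3)
```

View pics/w2.png

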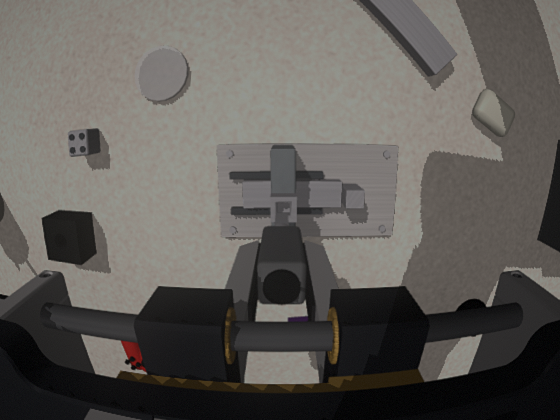

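The wrist view shows the driver in the fingers, handle top at (282,285), and the screw head with its recess at (284,210). Next I measure the handle relative to the TCP.

Run:
```python
from h import *
c=dict(np.load("w2.npz"));W=fworld(c["d"],c)[230:310,240:325].reshape(-1,3);z=W[:,2]
P=W[(z>230)&(z<242)];print(np.median(P,0),rect(P),len(P))
top,dt=optics.camera("top");W=world(dt,optics.calibration("top"))
print(fray([[282,285]],c,236))
to(551.9,63.6,170,3.26)
```

```text
[546.83335614  61.47391457 235.81845514] (array([551.1,  61.6]), array([24.7, 40.6]), 2.6) 2653
[[550.56394454  62.06751335 236.        ]]
t 4.85 shift [ 0.3  0.3 26.1] turn [ 0.    -0.    -0.008] F [-0.7 -0.3 -1.1] yaw -3.031 j6 -1.63
```

```bash
python3 -m crank '[[15,-0.7,0.7,15,0,0,0],[15,-0.7,0.7,25,0,0,0],[15,-0.7,0.7,29,0,0,0],[15,-0.7,0.7,31,0,0,0],[15,-0.7,0.7,33,0,0,0],[15,-0.7,0.7,35,0,0,0],[15,-0.7,0.7,35,0,0,0]]'; python3 -c "
from h import *
to(551.9,63.6,152,3.26);print(manip.read_state()['moment'])"
```

```text
clock: 5.55
eef_pos: [552.8, 64.8, 161.4]
eef_rot: [-3.142, 0.0, -3.029]
wrist_force: [0.6, 0.5, -1.1]
finger_gap: 24.0
finger_force: 39.9
t 5.55 shift [ 1.  -1.1  9.4] turn [-0.     0.    -0.006] F [ 0.6  0.5 -1.1] yaw -3.029 j6 -1.63
[ 0.03987888 -0.01932043  0.05486884]
```

```bash
python3 -m crank '[[15,0,0,2,0,0,0],[15,0,0,4,0,0,0],[15,0,0,6,0,0,0],[15,0,0,8,0,0,0],[15,0,0,8,0,0,0]]'
python3 - <<'E'
from h import *
to(551.9,63.6,152,3.26);print(manip.read_state()['moment'])
p,d=optics.camera("scene");cv2.imwrite("pics/s3.png",cv2.resize(p[120:270,230:400,::-1],None,fx=4,fy=4,interpolation=2))
E
```

```text
clock: 6.05
eef_pos: [552.6, 64.8, 153.1]
eef_rot: [3.142, -0.001, -3.029]
wrist_force: [-0.8, -0.8, -1.1]
finger_gap: 23.9
finger_force: 39.9
t 6.05 shift [ 0.9 -1.1  1.1] turn [ 0.    -0.001 -0.006] F [-0.8 -0.8 -1.1] yaw -3.029 j6 -1.63
[-0.00943732 -0.04387564  0.0205136 ]
```

View pics/s3.png

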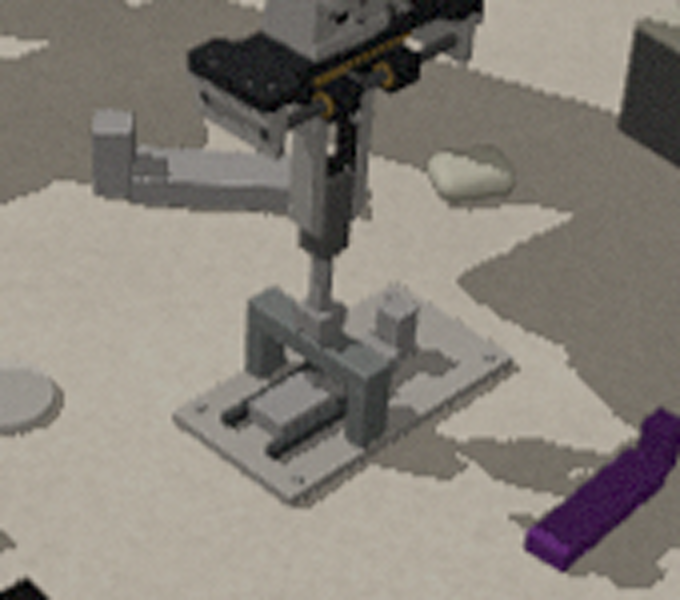

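Inserted freely: the bit is about 11 mm deep with no load. Now I turn it clockwise while logging the moment.

```bash
cat > rd.py <<'E'
from cell import manip
s=manip.read_state();print("%.2f yaw %.3f Mz %.3f e6 %.3f F %s gap %.1f z %.1f"%(s["clock"],s["eef_rot"][2],s["moment"][2],s["effort"][5],s["wrist_force"].round(1),s["finger_gap"],s["eef_pos"][2]))
E
r(){ python3 rd.py; }; r
python3 -m crank '[[15,0,0,0,0,0,0.04],[15,0,0,0,0,0,0.08]]' 60 >/dev/null; r
python3 -m crank '[[15,0,0,0,0,0,0.04],[15,0,0,0,0,0,0.08]]' >/dev/null; r
python3 -m crank '[[15,0,0,0,0,0,0.04],[15,0,0,0,0,0,0.08]]' >/dev/null; r
python3 -m crank '[[15,0,0,0,0,0,0.04],[15,0,0,0,0,0,0.08]]' >/dev/null; r
python3 -m crank '[[15,0,0,0,0,0,0.04],[15,0,0,0,0,0,0.08]]' >/dev/null; r
```

```text
6.10 yaw -3.029 Mz 0.016 e6 0.001 F [ 0.1  0.6 -0.8] gap 24.0 z 153.2
6.30 yaw -3.111 Mz 0.021 e6 -0.905 F [ 0.7 -0.7 -0.4] gap 24.0 z 153.5
6.50 yaw 3.092 Mz 0.030 e6 -0.837 F [ 0.3 -0.6 -0.3] gap 23.7 z 153.5
6.70 yaw 3.012 Mz -0.018 e6 -0.830 F [ 0.5  0.4 -1.6] gap 23.6 z 153.5
6.90 yaw 2.932 Mz 0.071 e6 -0.748 F [-0.1 -1.  -2. ] gap 23.0 z 153.6
7.10 yaw 2.852 Mz 0.098 e6 -0.727 F [ 0.5 -0.8 -1.4] gap 23.6 z 153.6
```

```bash
r(){ python3 rd.py; }
python3 -m crank '[[15,0,0,0,0,0,0.04]]' >/dev/null; r
python3 -m crank '[[15,0,0,0,0,0,0.04]]' >/dev/null; r
python3 -m crank '[[15,0,0,0,0,0,0.04]]' >/dev/null; r
python3 -m crank '[[15,0,0,0,0,0,0.04]]' >/dev/null; r
python3 -m crank '[[15,0,0,0,0,0,0.04]]' >/dev/null; r
python3 -m crank '[[15,0,0,0,0,0,0.04]]' >/dev/null; r
python3 -m crank '[[15,0,0,0,0,0,0.04]]' >/dev/null; r
python3 -m crank '[[15,0,0,0,0,0,0.04]]' >/dev/null; r
python3 -m crank '[[15,0,0,0,0,0,0.04]]' >/dev/null; r
python3 -m crank '[[15,0,0,0,0,0,0.04]]' >/dev/null; r
python3 -m crank '[[15,0,0,0,0,0,0.04]]' >/dev/null; r
python3 -m crank '[[15,0,0,0,0,0,0.04]]' >/dev/null; r
```

```text
7.20 yaw 2.812 Mz 0.120 e6 -0.727 F [ 1.1 -1.3 -1.1] gap 23.5 z 153.5
7.30 yaw 2.772 Mz 0.096 e6 -0.727 F [ 0.7 -0.9 -0.6] gap 23.7 z 153.6
7.40 yaw 2.732 Mz 0.072 e6 -0.727 F [ 0.1 -2.2  0.3] gap 23.7 z 153.6
7.50 yaw 2.692 Mz 0.084 e6 -0.726 F [-0.4 -1.5 -1.1] gap 23.9 z 153.5
7.60 yaw 2.652 Mz 0.090 e6 -0.726 F [ 0.1 -2.3 -0.8] gap 23.6 z 153.5
7.70 yaw 2.612 Mz 0.168 e6 -0.726 F [ 0.1 -1.9  0.4] gap 23.9 z 153.6
7.80 yaw 2.572 Mz 0.105 e6 -0.726 F [ 0.1 -2.2 -0.4] gap 23.9 z 153.5
7.90 yaw 2.532 Mz 0.105 e6 -0.726 F [-0.5 -2.1 -0.8] gap 23.5 z 153.5
8.00 yaw 2.492 Mz 0.092 e6 -0.727 F [-0.5 -3.  -0.3] gap 23.5 z 153.5
8.10 yaw 2.452 Mz 0.069 e6 -0.726 F [-1.2 -2.3 -0. ] gap 23.7 z 153.5
8.20 yaw 2.412 Mz 0.145 e6 -0.725 F [-0.7 -3.8  0. ] gap 24.0 z 153.5
8.30 yaw 2.372 Mz 0.088 e6 -0.725 F [-1.6 -2.5 -0.1] gap 23.9 z 153.5
```

Joint 6 effort is clean. It moved by +0.11 when the bit engaged, so contact should show as a further rise of about 0.08 per rad.

```bash
r(){ python3 rd.py; }
python3 -m crank '[[15,0,0,0,0,0,0.04],[15,0,0,0,0,0,0.08]]' >/dev/null; r
python3 -m crank '[[15,0,0,0,0,0,0.04],[15,0,0,0,0,0,0.08]]' >/dev/null; r
python3 -m crank '[[15,0,0,0,0,0,0.04],[15,0,0,0,0,0,0.08]]' >/dev/null; r
python3 -m crank '[[15,0,0,0,0,0,0.04],[15,0,0,0,0,0,0.08]]' >/dev/null; r
```

```text
8.50 yaw 2.292 Mz 0.086 e6 -0.725 F [-1.8 -3.3 -0.2] gap 23.9 z 153.5
8.70 yaw 2.212 Mz 0.154 e6 -0.724 F [-1.9 -3.8  0.6] gap 23.7 z 153.5
8.90 yaw 2.132 Mz 0.187 e6 -0.724 F [-2.2 -3.3  1.5] gap 23.4 z 153.5
9.10 yaw 2.052 Mz 0.108 e6 -0.724 F [-1.3 -4.   0.9] gap 24.1 z 153.5
```

```bash
cat > rd.py <<'E'
from cell import manip
s=manip.read_state();l="%.2f yaw %.3f Mz %.3f F %s e %s M %s"%(s["clock"],s["eef_rot"][2],s["moment"][2],s["wrist_force"].round(1),s["effort"].round(3),s["moment"].round(2))
print(l);open("log.txt","a").write("%.3f %.4f %.4f %.5f\n"%(s["clock"],s["eef_rot"][2],s["moment"][2],s["effort"][5]))
E
r(){ python3 rd.py; }
python3 -m crank '[[15,0,0,0,0,0,0.02]]' >/dev/null; r
python3 -m crank '[[15,0,0,0,0,0,0.02]]' >/dev/null; r
python3 -m crank '[[15,0,0,0,0,0,0.02]]' >/dev/null; r
python3 -m crank '[[15,0,0,0,0,0,0.02]]' >/dev/null; r
python3 -m crank '[[15,0,0,0,0,0,0.02]]' >/dev/null; r
python3 -m crank '[[15,0,0,0,0,0,0.02]]' >/dev/null; r
python3 -m crank '[[15,0,0,0,0,0,0.02]]' >/dev/null; r
python3 -m crank '[[15,0,0,0,0,0,0.02]]' >/dev/null; r
```

```text
9.20 yaw 2.032 Mz 0.127 F [-2.5 -4.8  2.3] e [  2.269 -54.749 -34.807   1.509  -0.99    0.066] M [-1.28  0.81  0.13]
9.30 yaw 2.013 Mz 0.093 F [-2.6 -5.3  1.9] e [  2.374 -54.661 -34.823   1.588  -1.061  -0.266] M [-1.37  0.79  0.09]
9.40 yaw 1.993 Mz 0.135 F [-2.9 -4.4  1.7] e [  2.391 -54.641 -34.849   1.598  -1.094  -0.304] M [-1.32  0.8   0.13]
9.50 yaw 1.973 Mz 0.089 F [-2.3 -4.9  1.9] e [  2.404 -54.62  -34.875   1.608  -1.126  -0.306] M [-1.41  0.92  0.09]
9.60 yaw 1.953 Mz 0.105 F [-3.4 -5.2  1.4] e [  2.415 -54.6   -34.901   1.617  -1.159  -0.306] M [-1.4   0.85  0.11]
9.70 yaw 1.933 Mz 0.145 F [-3.2 -5.6  1.2] e [  2.426 -54.581 -34.927   1.625  -1.191  -0.306] M [-1.36  0.94  0.15]
9.80 yaw 1.913 Mz 0.077 F [-3.8 -4.7  1. ] e [  2.437 -54.56  -34.953   1.633  -1.224  -0.306] M [-1.38  0.95  0.08]
9.90 yaw 1.893 Mz 0.097 F [-4.  -5.8  2.3] e [  2.441 -54.541 -34.98    1.64   -1.257  -0.306] M [-1.42  0.97  0.1 ]
```

e6 = −2.095·ω + load, and the load of 0.113 N·m is just the free friction, so there is no contact yet. I continue at 0.4 rad/s and ease the side load.

```bash
r(){ python3 rd.py | cut -c1-95; tail -1 log.txt; }
python3 -m crank '[[15,-0.3,-0.4,0,0,0,0.04],[15,-0.3,-0.4,0,0,0,0.08]]' >/dev/null; r
python3 -m crank '[[15,0,0,0,0,0,0.04],[15,0,0,0,0,0,0.08]]' >/dev/null; r
python3 -m crank '[[15,0,0,0,0,0,0.04],[15,0,0,0,0,0,0.08]]' >/dev/null; r
python3 -m crank '[[15,0,0,0,0,0,0.04],[15,0,0,0,0,0,0.08]]' >/dev/null; r
python3 -m crank '[[15,0,0,0,0,0,0.04],[15,0,0,0,0,0,0.08]]' >/dev/null; r
python3 -m crank '[[15,0,0,0,0,0,0.04],[15,0,0,0,0,0,0.08]]' >/dev/null; r
```

```text
10.10 yaw 1.813 Mz 0.094 F [-1.2 -4.1  1.6] e [  1.548 -54.833 -34.671   1.145  -0.876  -0.769]
10.100 1.8126 0.0940 -0.76905
10.30 yaw 1.733 Mz 0.088 F [-2.3 -3.9  1.1] e [  1.636 -54.691 -34.795   1.171  -1.016  -0.725]
10.300 1.7326 0.0880 -0.72452
10.50 yaw 1.653 Mz 0.134 F [-3.2 -3.4  1.4] e [  1.634 -54.602 -34.905   1.183  -1.154  -0.718]
10.500 1.6526 0.1338 -0.71810
10.70 yaw 1.573 Mz 0.145 F [-3.7 -3.1  1. ] e [  1.602 -54.518 -35.029   1.18   -1.302  -0.713]
10.700 1.5726 0.1446 -0.71250
10.90 yaw 1.493 Mz 0.141 F [-4.1 -3.2  2.4] e [  1.56  -54.438 -35.137   1.169  -1.436  -0.707]
10.900 1.4927 0.1411 -0.70669
11.10 yaw 1.413 Mz 0.151 F [-5.2 -3.7  2.1] e [  1.537 -54.377 -35.255   1.166  -1.568  -0.701]
11.100 1.4126 0.1508 -0.70123
```

Contact started at yaw ≈1.73 and the nose force is now about 6 N. I turn 0.12 rad more for about 8.5 N, then relax back within the play.

```bash
r(){ python3 rd.py | cut -c1-95; }
python3 -m crank '[[15,0,0,0,0,0,0.04],[15,0,0,0,0,0,0.08],[15,0,0,0,0,0,0.12]]' >/dev/null; r
python3 -m crank '[[15,0,0,0,0,0,0],[15,0,0,0,0,0,-0.05],[15,-0.4,-0.4,0,0,0,-0.1],[15,-0.4,-0.4,0,0,0,-0.15],[15,-0.4,-0.4,0,0,0,-0.15]]' >/dev/null; r
python3 -c "
from h import *
to(0,0,0,0)"
```

```text
11.40 yaw 1.293 Mz 0.129 F [-4.9 -3.2  2.8] e [  1.397 -54.293 -35.402   1.106  -1.736  -0.693]
11.90 yaw 1.445 Mz 0.012 F [-1.  -2.7  0.1] e [  1.009 -55.585 -34.527   0.683  -0.32   -0.941]
t 11.9 shift [-132.8 -539.6  153.4] turn [0.    0.    1.445] F [-1.  -2.7  0.1] yaw 1.445 j6 0.18
```

```bash
python3 -m crank '[[15,0,0,-3,0,0,0],[15,0,0,-8,0,0,0],[15,0,0,-16,0,0,0],[15,0,0,-40,0,0,0],[15,0,0,-55,0,0,0],[15,0,0,-55,0,0,0]]'; python3 -c "
from h import *
to(639.3,-218.1,203,2.29)"
```

```text
clock: 12.5
eef_pos: [552.9, 64.4, 211.1]
eef_rot: [3.137, -0.001, 1.444]
wrist_force: [-0.2, -0.3, -1.8]
finger_gap: 23.6
finger_force: 59.9
t 12.5 shift [-269.2  121.5    8.3] turn [ 0.005  0.001 -0.846] F [-0.2 -0.3 -1.8] yaw 1.444 j6 0.18
```

```bash
python3 -m crank '[[15,-269,121.5,6,0,0,-0.846],[15,-269,121.5,6,0,0,-0.846],[15,-269,121.5,6,0,0,-0.846],[15,-269,121.5,6,0,0,-0.846],[15,-269,121.5,6,0,0,-0.846],[15,-269,121.5,6,0,0,-0.846],[15,-269,121.5,6,0,0,-0.846],[15,-269,121.5,6,0,0,-0.846],[15,-269,121.5,6,0,0,-0.846],[15,-269,121.5,6,0,0,-0.846]]'
python3 - <<'E'
from h import *
to(639.3,-218.1,84.5,2.29)
c=optics.calibration("wrist");p,d=optics.camera("wrist");cv2.imwrite("pics/w3.png",p[:,:,::-1]);np.savez("w3.npz",p=p,d=d,**c)
to(639.3,-218.1,84.5,2.29)
E
```

```text
clock: 13.5
eef_pos: [638.5, -216.7, 202.7]
eef_rot: [3.141, 0.0, 2.291]
wrist_force: [0.8, 0.0, -1.3]
finger_gap: 23.6
finger_force: 59.9
t 13.5 shift [ -1.5  -0.3 118.2] turn [0.    0.    0.001] F [ 0.8  0.  -1.3] yaw 2.291 j6 -1.1
t 13.55 shift [ -1.4  -0.3 118.3] turn [0.    0.    0.001] F [-0.3 -0.4 -1.2] yaw 2.291 j6 -1.1
```

View pics/w3.png

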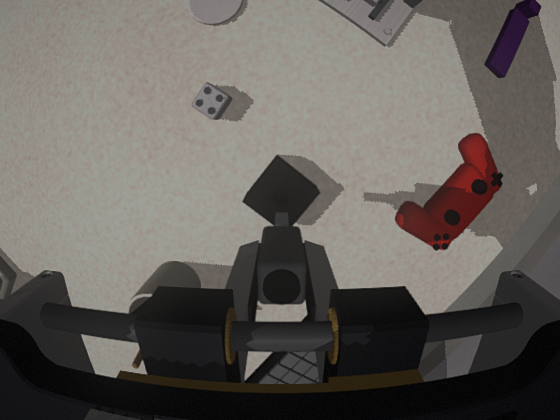

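The driver sits in the fingers as before, handle top at (281,286), with the stand below at (282,192). Lowering it.

```bash
python3 -m crank '[[15,-1.4,-0.3,40,0,0,0],[15,-1.4,-0.3,75,0,0,0],[15,-1.4,-0.3,80,0,0,0],[15,-1.4,-0.3,84,0,0,0],[15,-1.4,-0.3,88,0,0,0],[15,-1.4,-0.3,92,0,0,0],[15,-1.4,-0.3,95,0,0,0],[15,-1.4,-0.3,95,0,0,0]]'; python3 -c "
from h import *
to(639.3,-218.1,84.5,2.29)"
```

```text
clock: 14.35
eef_pos: [639.2, -219.4, 107.5]
eef_rot: [3.142, 0.0, 2.29]
wrist_force: [-0.4, 0.4, -0.9]
finger_gap: 23.8
finger_force: 59.9
t 14.35 shift [ 0.9  0.9 23. ] turn [ 0.  0. -0.] F [-0.4  0.4 -0.9] yaw 2.29 j6 -1.1
```

```bash
python3 -m crank '[[15,0.4,0.4,5,0,0,0],[15,0.4,0.4,10,0,0,0],[15,0.4,0.4,15,0,0,0],[15,0.4,0.4,19,0,0,0],[15,0.4,0.4,22,0,0,0],[15,0.4,0.4,22,0,0,0]]'; python3 -c "
from h import *
to(639.3,-218.1,84.5,2.29)"
```

```text
clock: 14.95
eef_pos: [639.1, -218.8, 85.0]
eef_rot: [-3.141, -0.0, 2.29]
wrist_force: [0.2, 0.3, -0.7]
finger_gap: 24.1
finger_force: 59.9
t 14.95 shift [0.4 0.6 0.5] turn [-0. -0. -0.] F [ 0.2  0.3 -0.7] yaw 2.29 j6 -1.1
```

```bash
python3 -m crank '[[15,0,0,0.7,0,0,0],[15,0,0,0.7,0,0,0],[60,0,0,0.7,0,0,0],[60,0,0,0.7,0,0,0],[60,0,0,0.7,0,0,0],[60,0,0,-30,0,0,0],[60,0,0,-70,0,0,0],[60,0,0,-110,0,0,0],[60,0,0,-110,0,0,0]]'
python3 - <<'E'
from h import *
p,d=optics.camera("scene");W=world(d,optics.calibration("scene"))[240:305,208:258].reshape(-1,3);P=W[(W[:,2]>119)&(W[:,2]<131)]
print(len(P),np.median(P,0),rect(P))
to(543.1,138.3,130,1.682)
E
```

```text
clock: 15.85
eef_pos: [640.9, -219.5, 202.1]
eef_rot: [3.137, 0.009, 2.29]
wrist_force: [-0.3, 0.1, 0.7]
finger_gap: 56.4
finger_force: 0.0
106 [ 642.90520173 -218.90986476  126.00587515] (array([ 639.7, -217. ]), array([23.6, 27.3]), 44.5)
t 15.9 shift [333.2 162.3  67.3] turn [0.004 0.004 0.608] F [-0.2 -0.1 -0.2] yaw 2.29 j6 -1.1
```

```bash
python3 -m crank '[[60,333,162,20,0,0,0.608],[60,333,162,20,0,0,0.608],[60,333,162,20,0,0,0.608],[60,333,162,20,0,0,0.608],[60,333,162,20,0,0,0.608],[60,333,162,20,0,0,0.608],[60,333,162,20,0,0,0.608],[60,333,162,20,0,0,0.608],[60,333,162,60,0,0,0.608],[60,333,162,60,0,0,0.608]]'
python3 - <<'E'
from h import *
c=optics.calibration("wrist");p,d=optics.camera("wrist");cv2.imwrite("pics/w4.png",p[:,:,::-1])
W=fworld(d,c);z=W[...,2]
P=W[(z>45)&(z<54)&(abs(W[...,0]-544)<20)&(abs(W[...,1]-138)<20)];print("tab",len(P),rect(P) if len(P) else 0)
to(543.1,138.3,25,1.683)
E
```

```text
clock: 16.9
eef_pos: [539.0, 138.6, 130.5]
eef_rot: [-3.133, 0.001, 1.683]
wrist_force: [-0.9, -0.1, -0.4]
finger_gap: 56.5
finger_force: 0.0
tab 570 (array([543.9, 138.6]), array([19.4, 20. ]), 7.2)
t 16.95 shift [ -0.2   3.4 108.1] turn [-0.005  0.    -0.001] F [0.1 0.3 0.7] yaw 1.682 j6 0.07
```

View pics/w4.png

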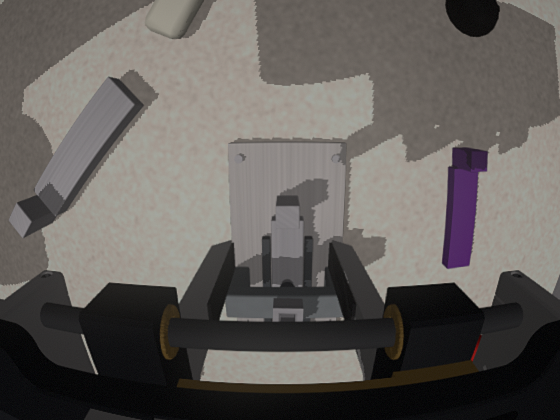

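The wrist view shows the tab top at (288,212), in line with the fingers, with the bridge clear behind at (288,290). Descending and gripping gently.

```bash
python3 -m crank '[[60,-0.2,4,40,-0.005,0,0],[60,-0.2,4,80,-0.005,0,0],[60,-0.2,4,100,-0.005,0,0],[60,-0.2,4,105,-0.005,0,0],[60,-0.2,4,105,-0.005,0,0]]' 15; python3 -c "
from h import *
to(543.5,138.4,25,1.683)"
```

```text
clock: 17.45
eef_pos: [546.3, 138.3, 31.2]
eef_rot: [3.136, 0.0, 1.681]
wrist_force: [0.2, 0.1, 1.3]
finger_gap: 56.5
finger_force: 0.0
t 17.45 shift [ 0.4 -2.8  6.1] turn [ 0.005  0.    -0.002] F [0.2 0.1 1.3] yaw 1.681 j6 0.07
```

```bash
python3 -m crank '[[60,0,0,0,0,0,0],[60,0,0,0,0,0,0],[60,0,0,0,0,0,0]]'; python3 -c "
from h import *
to(543.6,138.4,25,1.683)"
```

```text
clock: 17.75
eef_pos: [546.3, 138.7, 31.5]
eef_rot: [3.135, -0.0, 1.682]
wrist_force: [0.4, 0.5, 0.5]
finger_gap: 56.5
finger_force: 0.0
t 17.75 shift [-0.  -2.7  6.4] turn [ 0.007 -0.    -0.001] F [0.4 0.5 0.5] yaw 1.682 j6 0.07
```

```bash
python3 -m crank '[[60,0,-2.7,6,0.006,0,0],[60,0,-2.7,6,0.006,0,0],[18,0,-2.7,6,0.006,0,0],[18,0,-2.7,6,0.006,0,0],[18,0,-2.7,6,0.006,0,0],[18,0,-2.7,6,0.006,0,0],[18,0,-2.7,6,0.006,0,0],[18,0,-2.7,6,0.006,0,0]]' 15; python3 -c "
from h import *
to(543.6,138.4,25,1.683);to(543.6,138.4,25,1.683)"
```

```text
clock: 18.55
eef_pos: [543.2, 138.6, 24.5]
eef_rot: [-3.141, -0.0, 1.682]
wrist_force: [0.7, 2.5, -0.6]
finger_gap: 19.4
finger_force: 18.1
t 18.55 shift [-0.3  0.4 -0.6] turn [-0.001 -0.    -0.001] F [ 0.7  2.5 -0.6] yaw 1.682 j6 0.07
t 18.55 shift [-0.3  0.4 -0.6] turn [-0.001 -0.    -0.001] F [ 0.7  2.5 -0.6] yaw 1.682 j6 0.07
```

Gripped with almost no side load. Now I draw it slowly at 5 mm/s.

```bash
r(){ python3 rd.py | cut -c1-95; }
python3 -m crank '[[18,0.5,0,0,0,0,0],[18,1,0,0,0,0,0],[18,1.5,0,0,0,0,0],[18,2,0,0,0,0,0],[18,2.5,0,0,0,0,0],[18,3,0,0,0,0,0]]' 30
python3 -m crank '[[18,0.5,0,0,0,0,0],[18,1,0,0,0,0,0],[18,1.5,0,0,0,0,0],[18,2,0,0,0,0,0]]'
```

```text
clock: 19.15
eef_pos: [543.1, 140.0, 24.5]
eef_rot: [-3.141, 0.002, 1.681]
wrist_force: [1.5, -11.4, 1.3]
finger_gap: 20.1
finger_force: 33.0
clock: 19.55
eef_pos: [542.9, 141.9, 24.5]
eef_rot: [-3.141, 0.002, 1.681]
wrist_force: [1.5, -12.1, 1.6]
finger_gap: 19.8
finger_force: 33.0
```

```bash
python3 -m crank '[[18,0.5,0,0,0,0,0],[18,1,0,0,0,0,0],[18,1.5,0,0,0,0,0],[18,2,0,0,0,0,0],[18,2.5,0,0,0,0,0],[18,3,0,0,0,0,0],[18,3.5,0,0,0,0,0],[18,4,0,0,0,0,0],[18,4.5,0,0,0,0,0],[18,5,0,0,0,0,0]]'
python3 -m crank '[[18,0.5,0,0,0,0,0],[18,1,0,0,0,0,0],[18,1.5,0,0,0,0,0],[18,2,0,0,0,0,0],[18,2.5,0,0,0,0,0],[18,3,0,0,0,0,0],[18,3.5,0,0,0,0,0],[18,4,0,0,0,0,0],[18,4.5,0,0,0,0,0],[18,5,0,0,0,0,0]]'
```

```text
clock: 20.55
eef_pos: [542.3, 146.8, 24.5]
eef_rot: [-3.14, 0.002, 1.681]
wrist_force: [1.2, -12.5, 2.3]
finger_gap: 19.8
finger_force: 33.0
clock: 21.55
eef_pos: [541.7, 151.8, 24.5]
eef_rot: [-3.14, 0.002, 1.681]
wrist_force: [1.2, -11.9, 1.6]
finger_gap: 20.0
finger_force: 33.1
```

```bash
python3 -m crank '[[18,0.5,0,0,0,0,0],[18,1,0,0,0,0,0],[18,1.5,0,0,0,0,0],[18,1.8,0,0,0,0,0],[18,1.8,0,0,0,0,0],[18,1.8,0,0,0,0,0]]'
python3 -m crank '[[18,-0.8,0,0,0,0,0],[18,-0.8,0,0,0,0,0],[60,-0.8,0,0,0,0,0],[60,-0.8,0,0,0,0,0],[60,-0.8,0,0,0,0,0],[60,-0.8,0,0,0,0,0],[60,-0.8,0,-40,0,0,0],[60,-0.8,0,-80,0,0,0],[60,-0.8,0,-120,0,0,0],[60,-0.8,0,-120,0,0,0]]'
python3 - <<'E'
from h import *
c=optics.calibration("wrist");p,d=optics.camera("wrist")
W=fworld(d,c);z=W[...,2]
P=W[(z>45)&(z<54)&(abs(W[...,0]-542)<25)&(abs(W[...,1]-150)<25)];print("tab",len(P),rect(P))
c=optics.calibration("top");p,d=optics.camera("top");
cv2.imwrite("pics/s4.png",cv2.resize(optics.camera("scene")[0][180:300,200:370,::-1],None,fx=4.5,fy=4.5,interpolation=2))
E
```

```text
clock: 22.15
eef_pos: [541.5, 153.6, 24.5]
eef_rot: [-3.14, 0.002, 1.681]
wrist_force: [1.0, -11.2, 3.6]
finger_gap: 20.1
finger_force: 33.0
clock: 23.15
eef_pos: [543.5, 154.9, 149.8]
eef_rot: [3.134, -0.001, 1.682]
wrist_force: [1.4, 0.1, -0.8]
finger_gap: 56.4
finger_force: 0.0
tab 497 (array([541.9, 153.6]), array([19.7, 19.4]), 6.4)
```

View pics/s4.png

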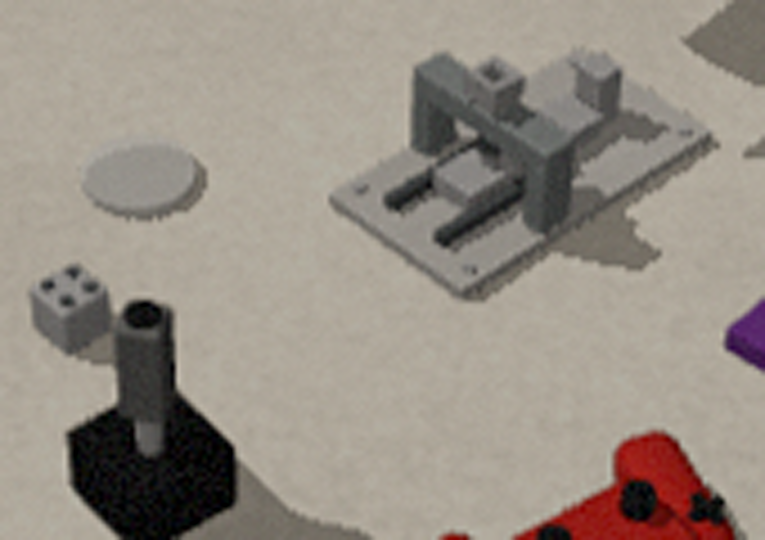

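The tab moved about 15 mm (y from 138.6 to 153.6) and the block is still under the nose. The driver stands upright at (143,380) in the crop, and the arm is clear of everything.

```bash
python3 -c "
from cell import manip
print(manip.sign_off())"
```

```text
the job is handed in; nothing more can be done
None
```

The job is handed in: the stop screw is set to an estimated 8–9 N of nose pressure (worked out from joint torque and turn angle, not measured directly), the driver is back upright in its stand, and the block was then drawn about 15 mm at roughly 12 N drag and is still under the nose.

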